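# Sort the bench leftovers into the coloured trays

### The job

Clear up after the repair by sorting the five loose things in the row along the front of the bench into the coloured trays: the white charger and the beige plug adaptor go in the red tray, the solder spool and the black tape roll in the yellow tray, and the blue screwdriver in the green tray. Each must end lying flat on the floor of its tray, same side up as it lies now (the screwdriver may roll), wholly inside the walls and not on top of another thing. Leave the lid of screws at the end of that row where it is.

Things in the scene. Friction and masses are not known exactly. Their poses are not given: they have to be found in the camera images.
- tray_red: Red open sorting tray, fixed to the bench top (it cannot slide): 172 mm along its y, 116 mm along its x, 20 mm high; walls and floor 4 mm thick, so inside 164 x 108 mm and 16 mm deep. Origin: centre of the underside, on the bench top; z up. The three trays are alike but for colour and stand in any order, up to 0.1 rad askew.
- tray_yellow: Yellow open sorting tray, fixed to the bench top (it cannot slide): 172 mm along its y, 116 mm along its x, 20 mm high; walls and floor 4 mm thick, so inside 164 x 108 mm and 16 mm deep. Origin: centre of the underside, on the bench top; z up. The three trays are alike but for colour and stand in any order, up to 0.1 rad askew.
- tray_green: Green open sorting tray, fixed to the bench top (it cannot slide): 172 mm along its y, 116 mm along its x, 20 mm high; walls and floor 4 mm thick, so inside 164 x 108 mm and 16 mm deep. Origin: centre of the underside, on the bench top; z up. The three trays are alike but for colour and stand in any order, up to 0.1 rad askew.
- charger: White charger block, 82 x 46 x 28 mm, lying on the bench. Origin: centre of the underside of the whole outline; x is the long direction. The solid body reaches from x = -40 to +22 mm and is 46 mm wide along y (+-23 mm) and 28 mm high: grip it across y. The two plug pins at +x are only seen, not solid.
- adaptor: Beige mains multi-plug adaptor with two pins at one end, 47 x 80 x 41 mm, lying on the bench with its sockets up. Origin: centre of the underside of the whole outline; y is the long direction. The solid body reaches from y = -22 to +40 mm (the pins, at -y, are only seen), is 46 mm wide along x (-22 to +24 mm) and 40 mm high: grip it across x.
- spool: Spool of solder wire with blue flanges, standing on a flange, 60 x 82 x 40 mm with its loose wire end. The solid part is 45 x 45 mm, x = -23 to +22 mm and y = -11 to +34 mm from the origin, 40 mm high, its centre at y = +11.5 mm; grip it there across x. Origin: on the underside.
- tape: Roll of black electrical tape lying flat, about 54 mm across and 19 mm high (solid, also in the middle), centred within 2 mm of its origin, which is on the underside; z up.
- screwdriver: Precision screwdriver with a blue handle, 134 mm long, 12 mm thick, lying flat. Origin: at the middle of its length, on the underside as it lies at the start; y runs along it, towards the handle end. The handle reaches from y = -5 to +53 mm, a free end cap on to +67 mm, and the thin blade from -5 to -67 mm. Grip it across x at y = +10 to +25 mm.
- screw_lid: Round metal lid full of sorted screws, 80 mm across and 12 mm high, at the right end of the row of things to be sorted. It stays where it is. Origin: centre of the underside.

How it is judged:
At the end, for the whole second after the job is handed in: Each thing lies flat (within 0.12 rad; screwdriver 0.08) and at rest on the floor of its tray (origin under 10 mm above the tray's underside; screwdriver 17.5, as it may roll), origin within 45 mm of the tray's centre along x and 75 along y (screwdriver 50, 60) (x of charger in the frame of tray_red between -0.045 and 0.045 m and y of charger in the frame of tray_red between -0.075 and 0.075 m and z of charger in the frame of tray_red between 0 and 0.01 m and angle between each of charger, adaptor, spool, tape's own z axis and vertical below 0.12 rad and linear speed of each of charger, adaptor, spool, tape, screwdriver below 0.02 m/s and x of adaptor in the frame of tray_red between -0.045 and 0.045 m and y of adaptor in the frame of tray_red between -0.075 and 0.075 m and z of adaptor in the frame of tray_red between 0 and 0.01 m and x of spool in the frame of tray_yellow between -0.045 and 0.045 m and y of spool in the frame of tray_yellow between -0.075 and 0.075 m and z of spool in the frame of tray_yellow between 0 and 0.01 m and x of tape in the frame of tray_yellow between -0.045 and 0.045 m and y of tape in the frame of tray_yellow between -0.075 and 0.075 m and z of tape in the frame of tray_yellow between 0 and 0.01 m and x of screwdriver in the frame of tray_green between -0.05 and 0.05 m and y of screwdriver in the frame of tray_green between -0.06 and 0.06 m and z of screwdriver in the frame of tray_green between 0 and 0.0175 m and angle between screwdriver's own y axis and vertical between 1.49 and 1.65 rad); the robot touches nothing.
It fails at once if the lid of screws is moved by more than 15 mm (distance of screw_lid from where it was at the start of the episode above 0.015 m).
It also fails if it takes over 104 s, if anything falls off the work surface, if the arm or the gripper's body presses on something with over 40 N, if the wrist force passes 120 N, or if a joint passes its speed limit or range.

### The arm

A 6-joint arm with a two-finger parallel gripper is mounted at the origin on a cart in front of the work surface, level with it; the furniture and walls round the work are solid. World frame = base frame: x ahead of the robot, y to its left, z up, the work surface at z = 0. Lengths are in m, angles in rad, forces in N, time in s.
With the tool pointing down it reaches from about 0.225 to 0.875 m from the base axis. Payload 3.4 kg.
Tool frame: the origin (TCP) lies at the very end of the fingers, on their centre line; the grasp point (between the pads) lies 19 mm behind it; z points along the fingers, y is the line along which they close (so a half turn about z gives the same grasp; the last joint's range is limited). The gripper opens to 85 mm and grips with 20 to 120 N. Pads are 22 mm wide; open, the fingers measure 114 mm over their backs; the gripper's body (76 mm by 85 mm) begins 54 mm behind the grasp point. The pads swing forward as they close: fully open they stand 13 mm farther back than shut.
Start: joints at [1.193, 0.276, 1.505, -0, 1.361, -0.121], TCP at [0.146, 0.556, 0.231] pointing down, gripper open.
Joint ranges: [-2.89, 2.89], [-0.75, 2.08], [0.22, 2.7], [-1.18, 4.32], [0.11, 2.71], [-2.7, 2.7]. Speed limits (rad/s): [2.57, 2.57, 3.14, 3.14, 3.14, 3.14].

### API

Orientations are given as a unit quaternion [w, x, y, z].
In Python, from rig import manip gives the robot as it stands. The module is installed in compiled form; this text tells all that it offers.
- The arm moves only by the tool play_rows, never from a script. Its argument "motion" is a list of rows, each a list of 5 numbers: the shift along the tool's x, y, z in units of 40 mm (1.0 is 40 mm), then the turn about the tool's z in units of 10 degrees (1.0 is 10 degrees), then the finger opening in mm, from 0 to 85.4. A call has 1 to 5 rows; each row is the pose to reach, as a shift and turn from the pose commanded when the call began, along the tool's axes at that moment; what a row does not reach only later rows make up. A row lasts 1/8 s, in which the tool goes at most 62.5 mm and 10.7 degrees, less where a joint would pass 70% of its speed; a pose out of reach is approached as far as the arm can. A call with a gripper value outside its range is refused whole. The fingers move at their own pace and stop on an object; "newtons" is the grip in N (left out, the last holds). Time passes only in rows, so rows that repeat a pose let the fingers close. It gives the time, the measured TCP pose, the force, the opening and the grip force at its end, in the units of the state.
- manip.get_state(): the state, without advancing time (a new reading comes with each control period).
- manip.get_image(name): name is "scene" or "top"; returns a dict with "img" (400x640x3 uint8, red, green, blue), "range_z" (400x640 float32, m along the optical axis (not along the pixel's ray), 0 where there is no reading), "fx", "fy", "cx", "cy" (pixels), "R" (3x3) and "t" (3): a world point X has camera coordinates R X + t. Camera axes: x right, y down, z forward; pixel columns grow to the right and rows downward; lengths in m; the calibration is good to about 2 mm. A picture is of the moment at which its call begins.
- manip.sign_off(): hands the job in; it is judged then, once.
The state is a dict: "clock": time; "qpos": joint angles; "qd": joint speeds; "effort": joint torques, N m; "position": TCP position; "ee_rot": TCP orientation; "contact_force": force on the tool from outside, world axes, zero at the start; "moment": the same for the moment, N m; "width": finger opening in m; "gripper_force": force on a finger pad.
Only numpy, scipy, OpenCV 4.12 (cv2) and the standard library are available. Lean on these libraries where they do the work, as an engineer would, in place of code of your own. Each camera call takes 0.05 s, during which the arm holds its last target. There are 200 camera calls.

## Working session

There is one attempt and no reset: what is moved stays moved. The work goes in short steps, Python scripts to look and compute and a tool call to move; the robot and the scene stay as the last step left them, time stands still between calls to the robot, and variables do not carry over. Pictures are saved under pics/ and viewed, at most 14 in all, crops included, and the job is handed in when it is done.

Besides the shell and the picture viewer there is one more tool, called after ">>>" as name(argument=value, ...) on one line, values as JSON. play_rows: Moves the arm, as the interface text tells. Its arguments: {"type":"object","properties":{"motion":{"type":"array","items":{"type":"array","items":{"type":"number"}}},"newtons":{"type":"number"}},"required":["motion"]}

```bash
mkdir -p pics; cat > h.py <<'E'
import numpy as np, cv2
from rig import manip
def snap(n):
    d=manip.get_image(n); return d
def world(d,u,v,z=None):
    r=np.array([(u-d['cx'])/d['fx'],(v-d['cy'])/d['fy'],1.0])
    R,t=d['R'],d['t']
    if z is None:
        return R.T@(r*d['range_z'][int(v),int(u)]-t)
    c=-R.T@t; w=R.T@r
    return c+w*(z-c[2])/w[2]
E
python3 - <<'E'
from h import *
import pickle
for n in("scene","top"):
    d=snap(n); cv2.imwrite(f"pics/{n}0.png",cv2.resize(d['img'][:,:,::-1],(800,500))); pickle.dump(d,open(n+'.pkl','wb'))
    print(n,d['fx'],d['cx'],d['cy'],d['R'].round(3).tolist(),(-d['R'].T@d['t']).round(3))
s=manip.get_state();print(s)
E
```

```text
scene 437.0199996583185 323.202141950272 195.6623043252803 [[-0.864, -0.504, -0.007], [-0.391, 0.679, -0.622], [0.318, -0.534, -0.783]] [0.24  0.399 0.77 ]
top 480.071980454076 321.5789072716727 198.33991810482385 [[0.024, -1.0, 0.02], [-0.998, -0.025, -0.064], [0.064, -0.018, -0.998]] [ 0.494 -0.071  1.089]
{'clock': 0.1, 'qpos': array([ 1.19301569e+00,  2.76516551e-01,  1.50602334e+00, -6.19869926e-06,
        1.36074245e+00, -1.21002507e-01]), 'qd': array([-1.84021862e-04,  8.42153906e-05, -1.56358234e-03,  1.00319342e-03,
       -4.67866174e-04,  5.75417602e-04]), 'effort': array([ 1.28094416e-03, -4.17700446e+01, -2.46404886e+01, -1.49204589e-04,
        5.97257880e-03,  2.85385266e-05]), 'position': array([0.14585477, 0.55568106, 0.23052821]), 'ee_rot': array([-2.05583042e-04,  1.28035946e-01,  9.91769168e-01, -8.19456031e-04]), 'contact_force': array([ 0.62376308,  0.21515953, -0.47216432]), 'moment': array([-5.48136296e-03,  5.98373629e-02,  7.12449971e-05]), 'gripper_force': 0.0, 'width': 0.08540814824985167}
```

View pics/top0.png

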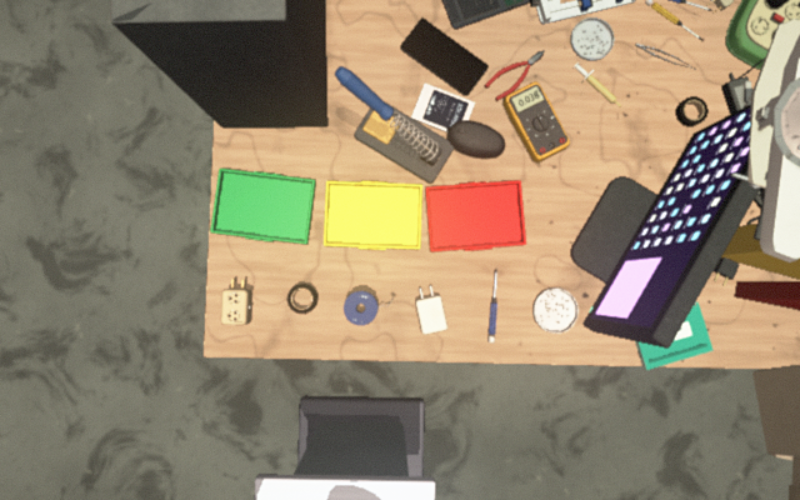

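View pics/scene0.png

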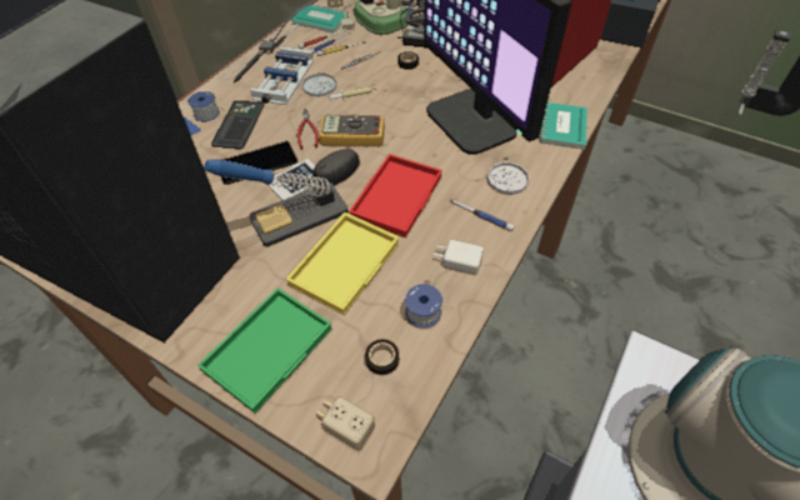

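The top view shows the trays green, yellow and red, left to right, at rows 170-250. The row below holds the adaptor (236,303), tape (302,298), spool (361,307), charger (430,312), screwdriver (492,305) and lid (555,310).

```bash
python3 - <<'E'
from h import *
import pickle
d=pickle.load(open('top.pkl','rb'))
cv2.imwrite("pics/c1.png",cv2.resize(d['img'][205:290,165:325,::-1],None,fx=5,fy=5,interpolation=cv2.INTER_CUBIC))
cv2.imwrite("pics/c2.png",cv2.resize(d['img'][205:290,320:480,::-1],None,fx=5,fy=5,interpolation=cv2.INTER_CUBIC))
V,U=np.mgrid[0:400,0:640]
r=d['range_z']; C=np.stack([(U-d['cx'])/d['fx']*r,(V-d['cy'])/d['fy']*r,r],-1)
W=(C-d['t'])@d['R']
print('bench z',np.median(W[260:280,270:280,2]), 'edge x',world(d,280,285,0))
m=((W[...,2]>0.006)&(r>0)).astype(np.uint8); m[:205]=0;m[290:]=0;m[:,:165]=0;m[:,465:]=0
n,l,s,c=cv2.connectedComponentsWithStats(m)
for i in range(1,n):
    if s[i,4]<8: continue
    P=W[l==i]; zt=np.percentile(P[:,2],90); T=P[P[:,2]>max(zt-0.008,.006)][:,:2].astype(np.float32)
    (cc,wh,a)=cv2.minAreaRect(T*1000)
    print(s[i],'zt',zt.round(4),'ctr',np.round(cc,1),'wh',np.round(wh,1),'ang',round(a,1),'mean',(T.mean(0)*1000).round(1))
hsv=cv2.cvtColor(d['img'],cv2.COLOR_RGB2HSV)
for nme,lo,hi in(('green',45,80),('yellow',22,35),('red',0,6)):
    k=((hsv[...,0]>=lo)&(hsv[...,0]<=hi)&(hsv[...,1]>150)&(hsv[...,2]>60)).astype(np.uint8);k[:130]=0;k[205:]=0;k[:,:160]=0;k[:,425:]=0
    n,l,s,c=cv2.connectedComponentsWithStats(k);i=1+s[1:,4].argmax()
    v,u=np.where(l==i); T=np.array([world(d,a,b,0.02)[:2] for a,b in zip(u,v)])*1000
    cc,wh,a=cv2.minAreaRect(T.astype(np.float32)); print(nme,np.round(cc,1),np.round(wh,1),round(a,1))
E
```

```text
bench z -0.00043458469276550437 edge x [ 0.36656492 -0.00224115  0.        ]
[457 205   8   9  48] zt 0.0132 ctr [ 547.  -405.9] wh [18.8 15.5] ang 4.0 mean [ 549.  -407.5]
[396 216   2   9  12] zt 0.0087 ctr [ 518.5 -261.1] wh [ 2.6 18.1] ang 88.7 mean [ 519.3 -261. ]
[177 223  24  37 702] zt 0.0422 ctr [452.4 199.4] wh [60.7 44.6] ang 1.2 mean [451.8 198.9]
[230 227  24  25 291] zt 0.0207 ctr [468.5  85.5] wh [50.8 52. ] ang 46.7 mean [468.2  85.2]
[332 229  26  39 618] zt 0.03 ctr [ 445.5 -144.5] wh [61.9 46. ] ang 13.8 mean [ 445.6 -144.3]
[395 230   2   5   8] zt 0.0086 ctr [ 491.5 -259.1] wh [2.6 9.1] ang 88.2 mean [ 492.  -259.1]
[426 231  37  36 164] zt 0.0136 ctr [ 457.5 -369.5] wh [79.1 79.1] ang 75.3 mean [ 455.2 -371. ]
[275 233  27  28 555] zt 0.042 ctr [454.5 -19.6] wh [58.5 56.6] ang 1.3 mean [454.8 -19.6]
[391 237   7  31 137] zt 0.0134 ctr [ 446.5 -256.9] wh [12.  67.4] ang 87.4 mean [ 444.2 -256.2]
[391 269   5   6  25] zt 0.0146 ctr [ 403.5 -254.6] wh [11.6  9.3] ang 4.1 mean [ 403.6 -253.9]Traceback (most recent call last):
  File "<stdin>", line 20, in <module>
ValueError: attempt to get argmax of an empty sequence
```

View pics/c1.png

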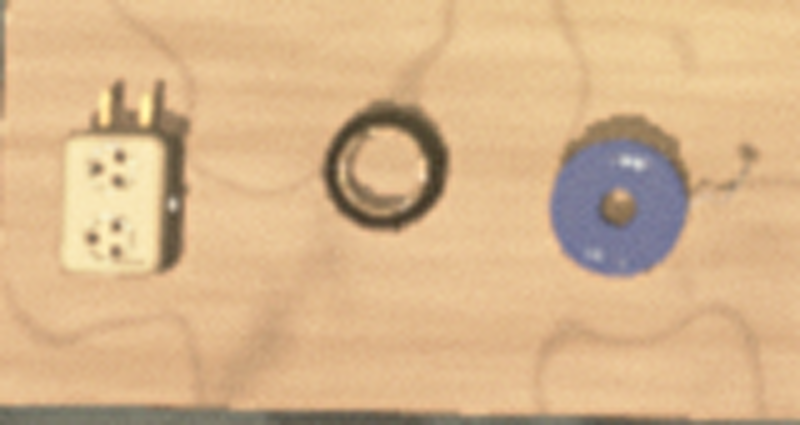

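View pics/c2.png

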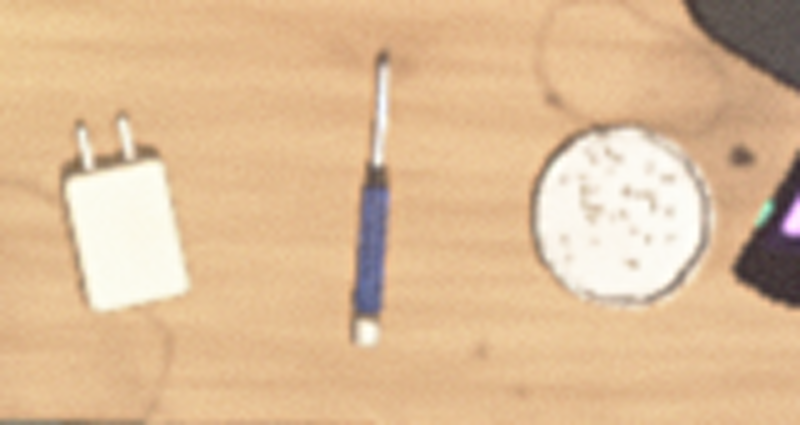

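```bash
cat >> h.py <<'E'
def plan(*wps):
    """from the present pose: wps (x,y,z mm, tool-y yaw deg) -> shift/turn in move units"""
    s=manip.get_state(); w,x,y,z=s['ee_rot']
    from scipy.spatial.transform import Rotation as Ro
    R=Ro.from_quat([x,y,z,w]).as_matrix(); p=s['position']
    th=np.degrees(np.arctan2(R[1,1],R[0,1]))
    print('t',round(s['clock'],2),'p',(p*1000).round(1),'yaw',th.round(1),'w',round(s['width']*1000,1),'tilt',R[2].round(3))
    for q in wps:
        d=R.T@(np.array(q[:3])/1000-p)/0.04
        tr=(th-q[3]+180)%360-180
        print(q,'->',d.round(2),'turn',round(tr/10,2))
E
python3 - <<'E'
from h import *
import pickle
d=pickle.load(open('top.pkl','rb')); I=d['img'].astype(int)
r,g,b=I[...,0],I[...,1],I[...,2]
for nme,k in(('green',(g>1.4*r)&(g>1.2*b)),('yellow',(r>150)&(g>150)&(b<110)),('red',(r>120)&(g<90)&(b<90))):
    k=k.astype(np.uint8);k[:125]=0;k[205:]=0;k[:,:160]=0;k[:,425:]=0
    n,l,s,c=cv2.connectedComponentsWithStats(k);i=1+s[1:,4].argmax()
    v,u=np.where(l==i); T=np.array([world(d,a,b,0.02)[:2] for a,b in zip(u,v)])*1000
    cc,wh,a=cv2.minAreaRect(T.astype(np.float32)); print(nme,np.round(cc,1),np.round(wh,1),round(a,1))
plan((452,199,100,91),(452,199,10,91))
E
```

```text
green [631.4 160. ] [172.8 120.7] 84.5
yellow [621.5 -36.5] [123.9 174.2] 1.3
red [ 624.7 -220.3] [119.7 170.3] 5.4
t 0.1 p [145.9 555.7 230.5] yaw 75.3 w 85.4 tilt [ 0.    -0.002 -1.   ]
(452, 199, 100, 91) -> [-9.67 -6.68  3.27] turn -1.57
(452, 199, 10, 91) -> [-9.67 -6.67  5.52] turn -1.57
```

>>> play_rows(motion=[[-1.2, -0.8, 0.2, -0.3, 85], [-2.4, -1.65, 0.5, -0.6, 85], [-3.6, -2.5, 0.9, -0.9, 85], [-4.8, -3.3, 1.2, -1.2, 85], [-6.0, -4.15, 1.6, -1.57, 85]], newtons=40)

```text
clock: 0.72
position: [0.3371, 0.3333, 0.167]
ee_rot: [0.0, -0.01, 1.0, 0.0]
contact_force: [0.1, 0.4, -0.7]
width: 0.0849
gripper_force: 0.0
```

```bash
python3 -c "
from h import *
plan((452,199,70,91),(452,199,10,91))"
```

```text
t 0.72 p [337.1 333.3 167. ] yaw 91.1 w 84.9 tilt [-0.001  0.001 -1.   ]
(452, 199, 70, 91) -> [-2.8  -3.42  2.42] turn 0.01
(452, 199, 10, 91) -> [-2.8  -3.42  3.92] turn 0.01
```

>>> play_rows(motion=[[-0.95, -1.1, 0.8, 0, 85], [-1.9, -2.3, 1.6, 0, 85], [-2.8, -3.42, 2.3, 0, 85], [-2.8, -3.42, 3.2, 0, 85], [-2.8, -3.42, 3.92, 0, 85]])

```text
clock: 1.35
position: [0.4506, 0.1983, 0.0087]
ee_rot: [-0.001, -0.007, 1.0, -0.0]
contact_force: [-0.3, 0.4, -0.5]
width: 0.0852
gripper_force: 0.0
```

>>> play_rows(motion=[[0, 0, 0, 0, 30], [0, 0, 0, 0, 30], [0, 0, 0, 0, 30], [0, 0, 0, 0, 30], [0, 0, 0, 0, 30]])

```text
clock: 1.98
position: [0.4512, 0.2004, 0.0118]
ee_rot: [0.001, -0.009, 1.0, 0.001]
contact_force: [-0.0, 0.3, 6.0]
width: 0.0443
gripper_force: 43.2
```

```bash
python3 -c "
from h import *
plan((452,199,80,91))"
```

```text
t 1.98 p [451.2 200.4  11.8] yaw 91.0 w 44.3 tilt [-0.003  0.001 -1.   ]
(452, 199, 80, 91) -> [-0.02 -0.03 -1.71] turn 0.0
```

>>> play_rows(motion=[[0, 0, -1.0, 0, 30], [-0.3, -0.6, -2.0, 0, 30], [-0.9, -1.9, -2.0, -0.1, 30], [-1.4, -3.2, -2.0, -0.2, 30], [-2.0, -4.5, -2.0, -0.44, 30]])

```text
clock: 2.6
position: [0.5336, 0.02, 0.0909]
ee_rot: [0.0, -0.048, 0.999, 0.0]
contact_force: [0.7, -0.0, -0.4]
width: 0.0442
gripper_force: 42.4
```

```bash
python3 -c "
from h import *
plan((612,-184,80,95.4),(612,-184,15,95.4))"
```

```text
t 2.6 p [533.6  20.   90.9] yaw 95.5 w 44.2 tilt [-0.001  0.    -1.   ]
(612, -184, 80, 95.4) -> [-1.46 -5.26  0.27] turn 0.01
(612, -184, 15, 95.4) -> [-1.46 -5.26  1.9 ] turn 0.01
```

>>> play_rows(motion=[[-0.4, -1.4, 0.1, 0, 30], [-0.8, -2.8, 0.1, 0, 30], [-1.2, -4.2, 0.1, 0, 30], [-1.46, -5.26, 0.1, 0, 30], [-1.46, -5.26, 0.6, 0, 30]])

```text
clock: 3.22
position: [0.6141, -0.1872, 0.0677]
ee_rot: [0.003, -0.045, 0.999, -0.002]
contact_force: [-0.4, 0.1, -2.2]
width: 0.0445
gripper_force: 42.3
```

```bash
python3 -c "
from h import *
d=snap('top');cv2.imwrite('pics/p1.png',cv2.resize(d['img'][110:300,150:490,::-1],None,fx=2.3,fy=2.3))
plan((612,-184,15,95.4))"
```

```text
t 3.27 p [ 610.5 -184.2   63.8] yaw 95.2 w 44.2 tilt [ 0.003  0.001 -1.   ]
(612, -184, 15, 95.4) -> [-0.04  0.    1.22] turn -0.02
```

View pics/p1.png

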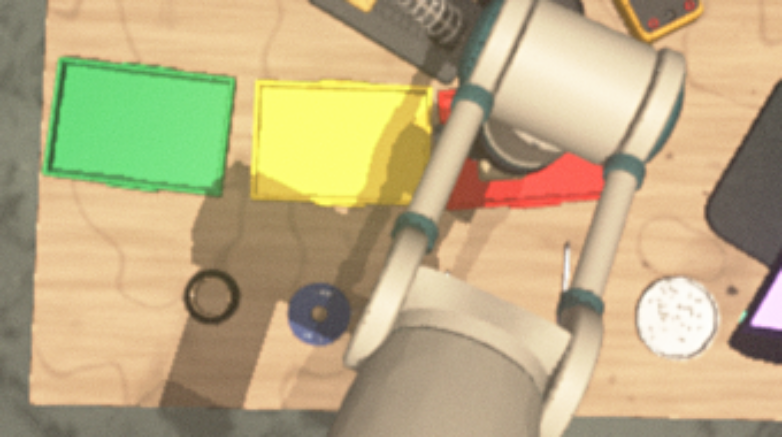

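The arm hides the red tray, with the adaptor held over it (505,165), and the lid is untouched.

>>> play_rows(motion=[[-0.02, 0, 0.6, 0, 30], [-0.02, 0, 1.05, 0, 30], [-0.02, 0, 1.22, 0, 30], [-0.02, 0, 1.22, 0, 30], [-0.02, 0, 1.22, 0, 30]])

```text
clock: 3.9
position: [0.6128, -0.1827, 0.0185]
ee_rot: [0.001, -0.047, 0.999, -0.0]
contact_force: [0.6, -0.2, -0.9]
width: 0.0445
gripper_force: 42.4
```

```bash
python3 -c "
from h import *
print(manip.get_state()['contact_force'])
plan((612,-184,15,95.4))"
```

```text
[ 0.57993822 -0.22292204 -0.90150315]
t 3.9 p [ 612.8 -182.7   18.5] yaw 95.4 w 44.5 tilt [-0.001 -0.001 -1.   ]
(612, -184, 15, 95.4) -> [ 0.02 -0.03  0.09] turn 0.0
```

>>> play_rows(motion=[[0, 0, 0.07, 0, 30], [0, 0, 0.07, 0, 30], [0, 0, 0.07, 0, 58], [0, 0, 0.07, 0, 58], [0, 0, 0.07, 0, 58]])

```text
clock: 4.53
position: [0.612, -0.1826, 0.0147]
ee_rot: [-0.0, -0.047, 0.999, 0.0]
contact_force: [-0.2, 0.1, -0.2]
width: 0.0581
gripper_force: 0.0
```

>>> play_rows(motion=[[0, 0, -0.3, 0, 58], [0, 0, -1.0, 0, 58], [0, 0, -1.8, 0, 70], [0.6, 0, -1.9, 0.5, 85], [1.4, 0, -1.9, 1.4, 85]])

```text
clock: 5.15
position: [0.5572, -0.1884, 0.0926]
ee_rot: [0.002, 0.077, 0.997, -0.001]
contact_force: [-0.6, -0.1, 0.3]
width: 0.0849
gripper_force: 0.0
```

```bash
python3 -c "
from h import *
plan((445.5,-144.5,80,-76.2+180),(445.5,-144.5,80,-76.2),(445.5,-144.5,3,-76.2))"
```

```text
t 5.15 p [ 557.2 -188.4   92.6] yaw 81.2 w 84.9 tilt [-0.004 -0.001 -1.   ]
(445.5, -144.5, 80, 103.8) -> [2.93 0.66 0.3 ] turn -2.26
(445.5, -144.5, 80, -76.2) -> [2.93 0.66 0.3 ] turn 15.74
(445.5, -144.5, 3, -76.2) -> [2.94 0.66 2.23] turn 15.74
```

>>> play_rows(motion=[[0.9, 0.2, 0.2, -0.9, 85], [1.9, 0.4, 0.3, -1.6, 85], [2.93, 0.66, 0.5, -2.26, 85], [2.93, 0.66, 1.5, -2.26, 85], [2.93, 0.66, 2.23, -2.26, 85]])

```text
clock: 5.78
position: [0.4445, -0.1443, 0.0019]
ee_rot: [0.001, -0.122, 0.993, -0.001]
contact_force: [-0.1, -0.1, -0.3]
width: 0.0853
gripper_force: 0.0
```

```bash
python3 -c "
from h import *
print(manip.get_state()['qpos'].round(2))
plan((445.5,-144.5,3,103.8))"
```

```text
[-0.46  0.37  2.05  0.    0.72 -2.28]
t 5.78 p [ 444.5 -144.3    1.9] yaw 104.0 w 85.3 tilt [-0.002 -0.001 -1.   ]
(445.5, -144.5, 3, 103.8) -> [-0.02 -0.01 -0.03] turn 0.02
```

>>> play_rows(motion=[[0, 0, 0, 0, 30], [0, 0, 0, 0, 30], [0, 0, 0, 0, 30], [0, 0, 0, 0, 30], [0, 0, -0.4, 0, 30]])

```text
clock: 6.4
position: [0.444, -0.144, 0.0178]
ee_rot: [-0.001, -0.122, 0.993, 0.0]
contact_force: [-0.2, -0.5, -0.4]
width: 0.0454
gripper_force: 41.7
```

>>> play_rows(motion=[[0, 0, -1.0, 0, 30], [0, 0, -1.8, 0, 30], [-0.8, -0.3, -2, 0.3, 30], [-1.6, -0.6, -2, 0.6, 30], [-1.6, -0.6, -2, 0.84, 30]])

```text
clock: 7.02
position: [0.5155, -0.1529, 0.0985]
ee_rot: [0.002, -0.048, 0.999, -0.001]
contact_force: [-0.2, 0.4, -0.6]
width: 0.0455
gripper_force: 41.7
```

```bash
python3 -c "
from h import *
plan((619.3,-258.9,60,95.4),(619.3,-258.9,8,95.4))"
```

```text
t 7.03 p [ 515.5 -152.9   98.5] yaw 95.5 w 45.5 tilt [-0.004 -0.002 -1.   ]
(619.3, -258.9, 60, 95.4) -> [-2.32 -2.89  0.98] turn 0.01
(619.3, -258.9, 8, 95.4) -> [-2.32 -2.88  2.28] turn 0.01
```

>>> play_rows(motion=[[-0.9, -1.0, 0, 0, 30], [-1.7, -2.0, 0, 0, 30], [-2.32, -2.88, 0.2, 0, 30], [-2.32, -2.88, 0.8, 0, 30], [-2.32, -2.88, 1.5, 0, 30]])

```text
clock: 7.65
position: [0.6165, -0.2584, 0.0374]
ee_rot: [0.001, -0.048, 0.999, -0.0]
contact_force: [-0.6, 0.6, -0.6]
width: 0.0453
gripper_force: 41.7
```

>>> play_rows(motion=[[0, 0, 0.4, 0, 30], [0, 0, 0.68, 0, 30], [0, 0, 0.76, 0, 30], [0, 0, 0.76, 0, 30], [0, 0, 0.76, 0, 30]])

```text
clock: 8.28
position: [0.6166, -0.258, 0.0082]
ee_rot: [0.001, -0.049, 0.999, -0.0]
contact_force: [-0.6, 0.1, -0.4]
width: 0.0454
gripper_force: 41.7
```

```bash
python3 -c "
from h import *
plan((619.3,-258.9,8,95.4))"
```

```text
t 8.28 p [ 616.6 -258.     8.2] yaw 95.6 w 45.4 tilt [-0.002 -0.001 -1.   ]
(619.3, -258.9, 8, 95.4) -> [-0.07 -0.03  0.  ] turn 0.02
```

>>> play_rows(motion=[[0, 0, 0.04, 0, 30], [0, 0, 0.04, 0, 56], [0, 0, 0.04, 0, 56], [0, 0, 0.04, 0, 56], [0, 0, -0.6, 0, 56]])

```text
clock: 8.9
position: [0.6142, -0.2568, 0.0292]
ee_rot: [-0.002, -0.049, 0.999, 0.001]
contact_force: [0.4, -0.7, 0.5]
width: 0.0562
gripper_force: 0.0
```

>>> play_rows(motion=[[0, 0, -0.8, 0, 56], [0, 0, -1.6, 0, 85], [0.9, 0.7, -2, 1, 85], [1.8, 1.9, -2, 2, 85], [2.7, 3.0, -2, 3, 85]])

```text
clock: 9.52
position: [0.4955, -0.1477, 0.1114]
ee_rot: [0.0, 0.215, 0.977, 0.0]
contact_force: [0.6, 0.7, -0.5]
width: 0.0851
gripper_force: 0.0
```

```bash
python3 -c "
from h import *
plan((454.5,-19.6,90,0),(454.5,-19.6,8,0))"
```

```text
t 9.53 p [ 495.5 -147.7  111.4] yaw 65.2 w 85.1 tilt [-0.  0. -1.]
(454.5, -19.6, 90, 0) -> [2.27 2.48 0.54] turn 6.52
(454.5, -19.6, 8, 0) -> [2.27 2.48 2.59] turn 6.52
```

>>> play_rows(motion=[[0.6, 0.6, 0.1, 1, 85], [1.2, 1.3, 0.2, 2, 85], [1.8, 1.9, 0.3, 3, 85], [2.27, 2.48, 0.4, 4, 85], [2.27, 2.48, 0.5, 5, 85]])

```text
clock: 10.15
position: [0.4538, -0.0191, 0.0912]
ee_rot: [-0.001, 0.606, 0.795, 0.0]
contact_force: [0.3, -0.7, 0.0]
width: 0.0849
gripper_force: 0.0
```

>>> play_rows(motion=[[0, 0, 0, 1, 85], [0, 0, 0, 1.52, 85], [0, 0, 0.8, 1.52, 85], [0, 0, 1.6, 1.52, 85], [0, 0, 2.08, 1.52, 85]])

```text
clock: 10.78
position: [0.4544, -0.0208, 0.0069]
ee_rot: [-0.001, 0.705, 0.709, -0.0]
contact_force: [1.0, -0.1, 0.5]
width: 0.0849
gripper_force: 0.0
```

```bash
python3 -c "
from h import *
d=snap('scene');cv2.imwrite('pics/p2.png',cv2.resize(d['img'][100:300,200:500,::-1],None,fx=2.6,fy=2.6))
plan((454.5,-19.6,8,0))"
```

```text
t 10.82 p [453.1 -20.6   5.3] yaw 0.4 w 84.8 tilt [ 0.001 -0.005 -1.   ]
(454.5, -19.6, 8, 0) -> [ 0.02  0.04 -0.07] turn 0.04
```

View pics/p2.png

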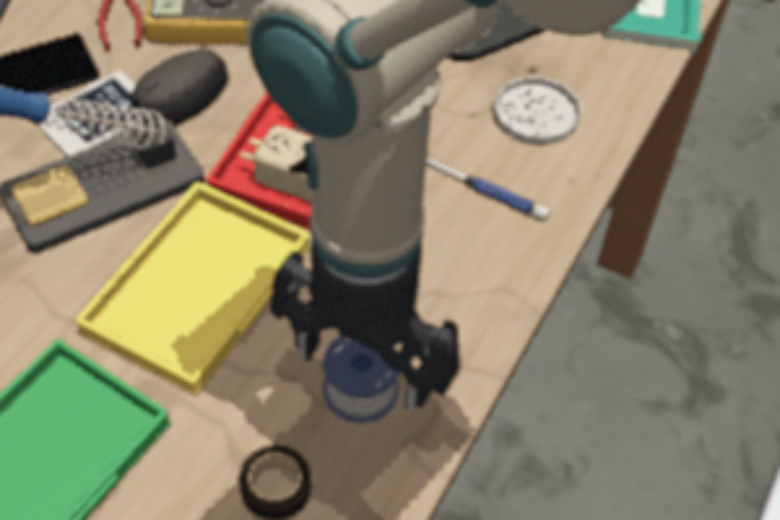

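The fingers straddle the spool (360,375), and the adaptor sits in the red tray (285,155).

>>> play_rows(motion=[[0, 0, 0, 0, 30], [0, 0, 0, 0, 30], [0, 0, 0, 0, 30], [0, 0, 0, 0, 30], [0, 0, -0.4, 0, 30]])

```text
clock: 11.45
position: [0.4545, -0.0208, 0.0241]
ee_rot: [-0.001, 0.705, 0.709, -0.0]
contact_force: [0.1, 0.0, -1.5]
width: 0.0483
gripper_force: 37.9
```

>>> play_rows(motion=[[0, 0, -0.8, 0, 30], [0, 0, -1.6, 0, 30], [-0.2, 1.3, -1.6, -0.1, 30], [-0.5, 2.7, -1.6, -0.1, 30], [-0.8, 3.6, -1.6, -0.1, 30]])

```text
clock: 12.08
position: [0.6022, -0.0524, 0.0887]
ee_rot: [0.001, 0.698, 0.716, 0.001]
contact_force: [0.2, -0.1, -1.8]
width: 0.0481
gripper_force: 37.9
```

```bash
python3 -c "
from h import *
plan((622,-58.5,60,1.3),(622,-58.5,12,1.3))"
```

```text
t 12.07 p [602.2 -52.4  88.7] yaw 1.4 w 48.1 tilt [-0.     0.003 -1.   ]
(622, -58.5, 60, 1.3) -> [-0.16  0.49  0.72] turn 0.01
(622, -58.5, 12, 1.3) -> [-0.16  0.48  1.92] turn 0.01
```

>>> play_rows(motion=[[-0.16, 0.48, 0.3, 0, 30], [-0.16, 0.48, 1.0, 0, 30], [-0.16, 0.48, 1.6, 0, 30], [-0.16, 0.48, 1.85, 0, 30], [-0.16, 0.48, 1.85, 0, 30]])

```text
clock: 12.7
position: [0.6188, -0.058, 0.0144]
ee_rot: [0.0, 0.699, 0.716, 0.0]
contact_force: [0.1, -0.3, -1.1]
width: 0.0478
gripper_force: 37.8
```

```bash
python3 -c "
from h import *
plan((622,-58.5,12,1.3))"
```

```text
t 12.7 p [618.8 -58.   14.4] yaw 1.4 w 47.8 tilt [-0.  0. -1.]
(622, -58.5, 12, 1.3) -> [-0.02  0.08  0.06] turn 0.01
```

>>> play_rows(motion=[[0, 0, 0.06, 0, 30], [0, 0, 0.06, 0, 30], [0, 0, 0.06, 0, 62], [0, 0, 0.06, 0, 62], [0, 0, 0.06, 0, 62]])

```text
clock: 13.32
position: [0.6187, -0.0579, 0.0116]
ee_rot: [0.0, 0.698, 0.716, 0.0]
contact_force: [0.1, 0.0, 0.1]
width: 0.0619
gripper_force: 0.0
```

>>> play_rows(motion=[[0, 0, -0.8, 0, 62], [0, 0, -1.8, 0, 70], [1.2, -1.0, -2, 0, 85], [2.4, -2.3, -2, 0, 85], [3.4, -3.4, -2, 0.14, 85]])

```text
clock: 13.95
position: [0.4825, 0.0721, 0.0918]
ee_rot: [0.0, 0.708, 0.706, 0.0]
contact_force: [-0.4, 0.1, -0.1]
width: 0.0849
gripper_force: 0.0
```

```bash
python3 -c "
from h import *
plan((468.5,85.5,40,0),(468.5,85.5,1,0))"
```

```text
t 13.95 p [482.5  72.1  91.8] yaw -0.1 w 84.9 tilt [ 0.001  0.001 -1.   ]
(468.5, 85.5, 40, 0) -> [ 0.33 -0.35  1.3 ] turn -0.01
(468.5, 85.5, 1, 0) -> [ 0.33 -0.35  2.27] turn -0.01
```

>>> play_rows(motion=[[0.33, -0.35, 0.5, 0, 85], [0.33, -0.35, 1.3, 0, 85], [0.33, -0.35, 2.0, 0, 85], [0.33, -0.35, 2.24, 0, 85], [0.33, -0.35, 2.24, 0, 30]])

```text
clock: 14.58
position: [0.4696, 0.0842, 0.0018]
ee_rot: [-0.0, 0.707, 0.707, -0.0]
contact_force: [-0.8, -0.3, 1.2]
width: 0.0693
gripper_force: 0.0
```

>>> play_rows(motion=[[0, 0, 0, 0, 30], [0, 0, 0, 0, 30], [0, 0, 0, 0, 30], [0, 0, 0, 0, 30], [0, 0, -0.5, 0, 30]])

```text
clock: 15.2
position: [0.4689, 0.0841, 0.0218]
ee_rot: [-0.001, 0.707, 0.707, -0.001]
contact_force: [-0.4, -0.7, 0.0]
width: 0.0512
gripper_force: 41.9
```

>>> play_rows(motion=[[0, 0, -0.8, 0, 30], [0, 0, -1.6, 0, 30], [-0.5, 1.2, -1.6, -0.1, 30], [-1.1, 2.4, -1.6, -0.14, 30], [-1.7, 3.6, -1.6, -0.14, 30]])

```text
clock: 15.82
position: [0.6152, 0.0155, 0.0867]
ee_rot: [0.0, 0.698, 0.716, 0.0]
contact_force: [0.3, -0.1, -0.2]
width: 0.051
gripper_force: 42.0
```

```bash
python3 -c "
from h import *
d=snap('scene');cv2.imwrite('pics/p3.png',cv2.resize(d['img'][100:300,200:500,::-1],None,fx=2.6,fy=2.6))
plan((620.4,11.5,60,1.3),(620.4,11.5,6,1.3))"
```

```text
t 15.88 p [623.8  11.5  86.8] yaw 1.3 w 50.8 tilt [-0.004  0.012 -1.   ]
(620.4, 11.5, 60, 1.3) -> [ 0.01 -0.09  0.67] turn 0.0
(620.4, 11.5, 6, 1.3) -> [ 0.01 -0.11  2.02] turn 0.0
```

View pics/p3.png

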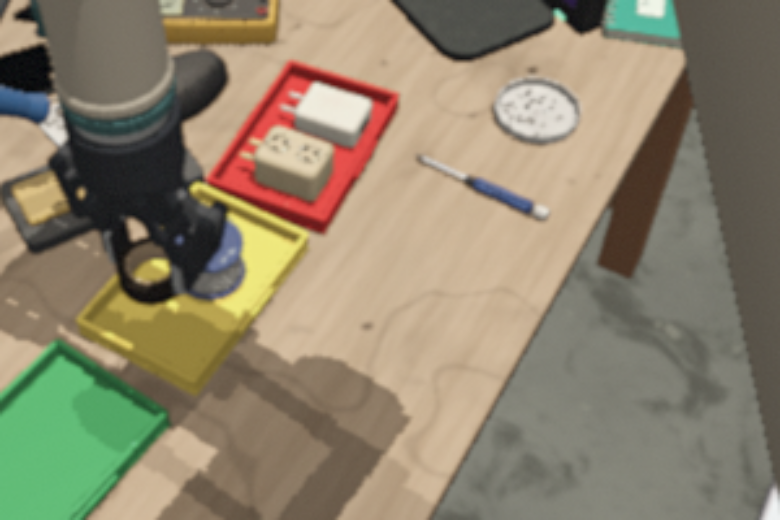

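The charger (335,110) and adaptor (293,160) lie in the red tray. The spool is in the yellow tray (215,262), and the tape is held beside it (148,270).

>>> play_rows(motion=[[-0.05, 0.1, 0, 0, 30], [-0.05, 0.1, 0.4, 0, 30], [-0.05, 0.1, 1.0, 0, 30], [-0.05, 0.1, 1.5, 0, 30], [-0.05, 0.1, 1.5, 0, 30]])

```text
clock: 16.5
position: [0.6142, 0.0153, 0.0238]
ee_rot: [-0.003, 0.698, 0.716, -0.002]
contact_force: [0.9, -0.7, -0.3]
width: 0.0511
gripper_force: 42.0
```

```bash
python3 -c "
from h import *
plan((620.4,11.5,6,1.3))"
```

```text
t 16.5 p [614.2  15.3  23.8] yaw 1.4 w 51.1 tilt [ 0.001 -0.006 -1.   ]
(620.4, 11.5, 6, 1.3) -> [-0.1   0.15  0.44] turn 0.01
```

>>> play_rows(motion=[[-0.1, 0.13, 0.1, 0, 30], [-0.1, 0.13, 0.4, 0, 30], [-0.1, 0.13, 0.47, 0, 30], [-0.1, 0.13, 0.47, 0, 64], [-0.1, 0.13, 0.47, 0, 64]])

```text
clock: 17.12
position: [0.6231, 0.0104, 0.0074]
ee_rot: [0.0, 0.699, 0.716, 0.0]
contact_force: [-0.1, 0.5, -0.2]
width: 0.064
gripper_force: 0.0
```

>>> play_rows(motion=[[0, 0, 0, 0, 64], [0, 0, -0.7, 0, 64], [0, 0, -1.6, 0, 64], [0, 0, -2.4, 0, 40], [-1.0, -0.9, -2.4, 1, 40]])

```text
clock: 17.75
position: [0.5925, -0.0297, 0.1066]
ee_rot: [0.004, 0.759, 0.652, 0.004]
contact_force: [-0.1, -1.1, -0.9]
width: 0.0398
gripper_force: 0.0
```

```bash
python3 -c "
from h import *
plan((445,-257,80,-93),(445,-257,2,-93))"
```

```text
t 17.75 p [592.5 -29.7 106.6] yaw -8.7 w 39.8 tilt [ 0.001  0.01  -1.   ]
(445, -257, 80, -93) -> [-6.17 -2.8   0.63] turn 8.43
(445, -257, 2, -93) -> [-6.18 -2.82  2.58] turn 8.43
```

>>> play_rows(motion=[[-1.2, -0.5, 0, 1, 40], [-2.4, -1.1, 0, 2, 40], [-3.6, -1.7, 0, 3, 40], [-4.8, -2.2, 0, 4, 40], [-6.0, -2.8, 0, 5, 40]])

```text
clock: 18.38
position: [0.4407, -0.2525, 0.1036]
ee_rot: [0.0, 0.963, 0.268, 0.0]
contact_force: [-0.3, -0.0, 0.1]
width: 0.04
gripper_force: 0.0
```

>>> play_rows(motion=[[0, 0, 0.3, 1, 40], [0, 0, 0.6, 2, 40], [0, 0, 0.6, 3, 40], [0, 0, 0.6, 3.4, 40], [0, 0, 0.6, 3.4, 40]])

```text
clock: 19.0
position: [0.4414, -0.251, 0.0793]
ee_rot: [0.0, 1.0, -0.022, 0.0]
contact_force: [-0.8, 0.2, -0.4]
width: 0.04
gripper_force: 0.0
```

```bash
python3 -c "
from h import *
d=snap('top')
print(world(d,396.6,216,.006),world(d,393.2,273.6,.006))
plan((445,-257,2,-93))"
```

```text
[ 0.52763586 -0.26140741  0.006     ] [ 0.39816514 -0.25558554  0.006     ]
t 19.05 p [ 441.3 -251.    79.4] yaw -92.5 w 40.3 tilt [ 0.  0. -1.]
(445, -257, 2, -93) -> [0.1  0.15 1.93] turn 0.05
```

>>> play_rows(motion=[[0.1, 0.16, 0.6, 0.05, 40], [0.1, 0.16, 1.4, 0.05, 40], [0.1, 0.16, 1.94, 0.05, 40], [0.1, 0.16, 1.94, 0.05, 40], [0.1, 0.16, 1.94, 0.05, 5]])

```text
clock: 19.68
position: [0.4454, -0.2577, 0.0023]
ee_rot: [0.0, 1.0, -0.027, 0.0]
contact_force: [-0.1, 0.2, -0.5]
width: 0.0227
gripper_force: 0.0
```

>>> play_rows(motion=[[0, 0, 0, 0, 5], [0, 0, 0, 0, 5], [0, 0, 0, 0, 5], [0, 0, -0.5, 0, 5], [0, 0, -1.6, 0, 5]])

```text
clock: 20.3
position: [0.4436, -0.2564, 0.0648]
ee_rot: [-0.002, 1.0, -0.027, -0.002]
contact_force: [0.4, -1.0, -0.1]
width: 0.0103
gripper_force: 41.1
```

```bash
python3 -c "
from h import *
d=snap('scene');cv2.imwrite('pics/p4.png',cv2.resize(d['img'][100:300,200:500,::-1],None,fx=2.6,fy=2.6))
plan((633,142,90,-5.5))"
```

```text
t 20.35 p [ 447.2 -259.1   71. ] yaw -93.1 w 10.1 tilt [ 0.006  0.004 -1.   ]
(633, 142, 90, -5.5) -> [  4.1  -10.26  -0.49] turn -8.76
```

View pics/p4.png

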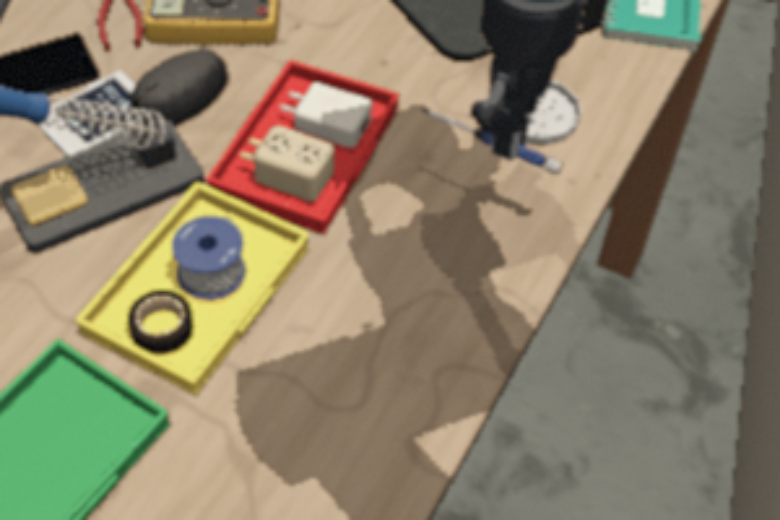

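The screwdriver is held level (520,150), the lid stands still, and the spool (208,258) and tape (160,320) lie flat in the yellow tray.

>>> play_rows(motion=[[0.4, -1.1, -0.5, -1, 5], [0.9, -2.3, -0.6, -2, 5], [1.3, -3.5, -0.6, -3, 5], [1.8, -4.7, -0.6, -4, 5], [2.3, -5.9, -0.6, -5, 5]])

```text
clock: 20.98
position: [0.5503, -0.0253, 0.0897]
ee_rot: [0.0, 0.916, 0.401, 0.0]
contact_force: [1.9, -0.1, 0.0]
width: 0.0103
gripper_force: 41.1
```

```bash
python3 -c "
from h import *
plan((629.7,142,90,-5.5))"
```

```text
t 20.98 p [550.3 -25.3  89.7] yaw -42.8 w 10.3 tilt [ 0.     0.001 -1.   ]
(629.7, 142, 90, -5.5) -> [ 4.42 -1.38 -0.01] turn -3.73
```

>>> play_rows(motion=[[1.2, -0.4, 0, -1, 5], [2.4, -0.7, 0, -2, 5], [3.5, -1.1, 0, -3, 5], [4.42, -1.38, 0, -3.73, 5], [4.42, -1.38, 0, -3.73, 5]])

```text
clock: 21.6
position: [0.6312, 0.1426, 0.0893]
ee_rot: [0.0, 0.741, 0.672, 0.001]
contact_force: [-0.3, 0.3, 0.3]
width: 0.0099
gripper_force: 41.1
```

```bash
python3 -c "
from h import *
plan((629.7,142,6,-5.5))"
```

```text
t 21.6 p [631.2 142.6  89.3] yaw -5.6 w 9.9 tilt [ 0.001  0.001 -1.   ]
(629.7, 142, 6, -5.5) -> [-0.02 -0.04  2.08] turn -0.01
```

>>> play_rows(motion=[[0, -0.03, 0.7, 0, 5], [0, -0.03, 1.4, 0, 5], [0, -0.03, 1.9, 0, 5], [0, -0.03, 2.06, 0, 5], [0, -0.03, 2.06, 0, 5]])

```text
clock: 22.22
position: [0.6288, 0.1393, 0.0076]
ee_rot: [0.0, 0.742, 0.67, -0.0]
contact_force: [-0.4, -0.4, -1.0]
width: 0.0099
gripper_force: 41.1
```

>>> play_rows(motion=[[0, 0, 0, 0, 12], [0, 0, 0, 0, 18], [0, 0, 0, 0, 25], [0, 0, 0, 0, 40], [0, 0, -0.6, 0, 40]])

```text
clock: 22.85
position: [0.6273, 0.1399, 0.0296]
ee_rot: [-0.001, 0.742, 0.67, -0.002]
contact_force: [0.4, 0.4, 0.4]
width: 0.0402
gripper_force: 0.0
```

>>> play_rows(motion=[[0, 0, -1, 0, 40], [0, 0, -2, 0, 40], [0, -1.5, -3, 0, 40], [0, -3, -4, 0, 40], [0, -4.5, -4, 0, 40]])

```text
clock: 23.48
position: [0.4645, 0.1573, 0.1917]
ee_rot: [0.001, 0.742, 0.67, 0.003]
contact_force: [0.2, 0.2, 0.9]
width: 0.0398
gripper_force: 0.0
```

```bash
python3 -c "
from h import *
plan((629.7,142,6,-5.5))
d=snap('scene');cv2.imwrite('pics/p5.png',cv2.resize(d['img'][90:340,140:480,::-1],None,fx=2.3,fy=2.3))
d=snap('top');cv2.imwrite('pics/p6.png',cv2.resize(d['img'][125:290,160:480,::-1],None,fx=2.5,fy=2.5))"
```

```text
t 23.48 p [464.5 157.3 191.7] yaw -5.8 w 39.8 tilt [ 0.002  0.005 -1.   ]
(629.7, 142, 6, -5.5) -> [0.03 4.12 4.67] turn -0.03
```

View pics/p5.png

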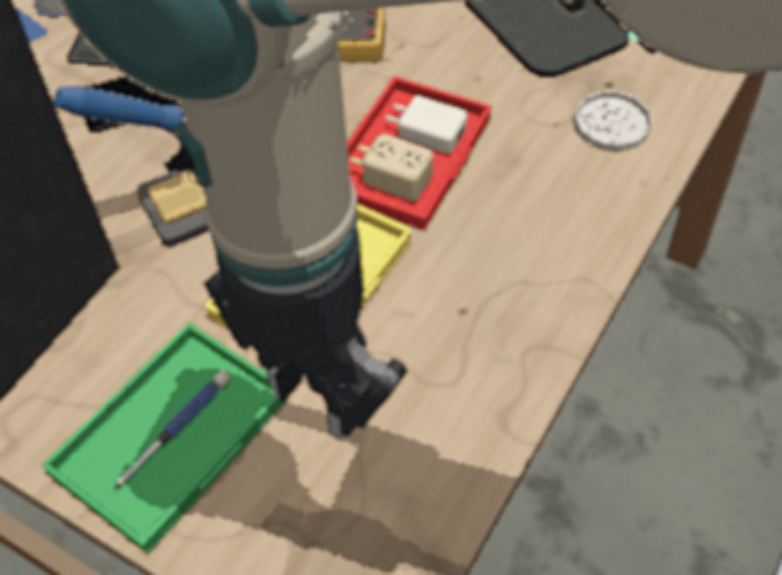

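View pics/p6.png

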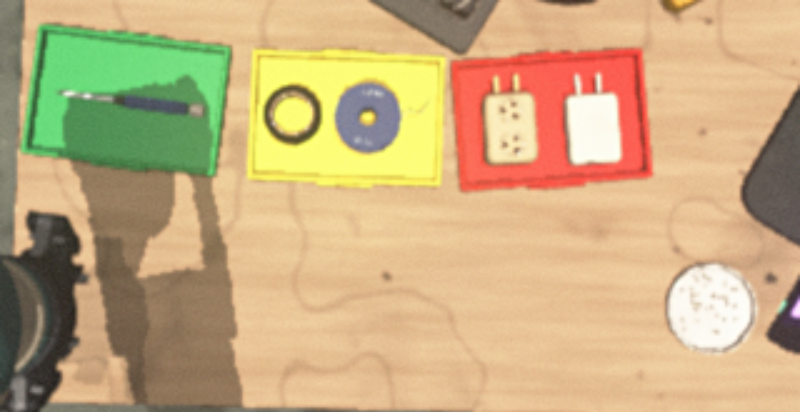

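All five things lie flat inside their trays: screwdriver (130,103), tape (293,113), spool (368,117), adaptor (510,128) and charger (593,128). The lid is unmoved (710,307).

>>> play_rows(motion=[[0, 0, 0, 0, 40], [0, 0, 0, 0, 40], [0, 0, 0, 0, 40], [0, 0, 0, 0, 40]])

```text
clock: 24.08
position: [0.4647, 0.1567, 0.1888]
ee_rot: [-0.0, 0.742, 0.67, -0.0]
contact_force: [0.3, -0.8, 0.2]
width: 0.04
gripper_force: 0.0
```

```bash
python3 -c "
from rig import manip
print(manip.sign_off())"
```

```text
the job is handed in; nothing more can be done
None
```

The job is handed in at about 24 s of the 104 s allowed: the last pictures show all five things lying flat in their trays and the lid of screws unmoved, but the sign-off returned no verdict.

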